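# Bleed the spotting-air manifold and show its tall filter cartridge

### The job

Set the lever of the air-filter manifold's bleed valve half open, over the middle stud of its dial (45 degrees), and let go of it. Then draw the taller of the two filter cartridges out of its socket by its flat grip, lean it over to about 45 degrees from upright (any direction) for inspection, and finish while holding it still like that in the open air, its lower end at least 12 cm above the counter, without putting it down. Leave the shorter cartridge in its socket and the other things on the counter where they are.

Things in the scene. Friction and masses are not known exactly. Their poses are not given: they have to be found in the camera images.
- manifold: Aluminium block 90 x 310 x 65 mm (x, y, z), fixed on the counter; place and yaw vary. Origin: centre of its underside; z up, y along its length. On its top: bleed valve at y = +105 mm, two upright round sockets, 36 mm wide and 52 mm deep, at y = 0 and y = -110 mm (x = 0); which cartridge stands in which varies.
- bleed_valve (a joint): Angle of the valve's lever about its upright axis, rad: 0 shut (lever along the manifold's +y), grows counterclockwise from above to 1.571 fully open (lever along the manifold's -x, towards the robot). Stops at both ends; stays where left (friction 0.06 N m). Studs on the dial mark 0, 0.785, 1.571. Starts between 0 and 0.35.
- valve_axis (a point): Point on the valve's axis at half height of the lever, 94.5 mm above the counter; turns with the lever, its y axis points along the lever.
- lever_grip (a point): Place to pinch the lever: on its black arm, 45 mm out from the axis, at half height, 94.5 mm above the counter. The arm is 10 mm thick, 18 mm high, ends 64 mm from the axis; 20 mm of air under it down to the block's top (dial plate 34 mm radius, 3 mm thick). y axis points outward along the lever, z up.
- tall_cartridge: The taller cartridge, loose, 142 mm high, 110 to 170 g. Origin: centre of its lower end, z towards the grip. From below: white shank 32 mm across, 48 mm long (2 mm clearance in the socket), collar 44 mm across resting on the block's top (origin then 17 mm above the counter), body 33 mm across, flat grip 36 (x) x 14 (y) mm from 108 to 142 mm above the origin. Yaw within 0.4 rad of the manifold's.
- tall_cartridge_grip (a point): Place to grip the tall cartridge: centre line of its flat grip, 127 mm above its origin; pinch along y (14 mm thick). Axes as the cartridge's.
- short_cartridge: The shorter filter cartridge, to be left alone: same shape but 110 mm high, its grip's top 127 mm above the counter. Origin: centre of its foot, z up.
- tape_measure: Bystander: flat rolled yellow tape measure, 53 x 90 x 20 mm, loose, in front of the manifold. Origin: centre of its underside.
- stamp_a: Bystander: rubber stamp with wooden knob, 28 x 54 x 71 mm high, loose, behind the manifold. Origin: centre of its underside.
- masking_roll: Bystander: roll of masking tape lying flat, 96 mm across, 25 mm high, loose, behind the manifold. Origin: centre of its underside.
- pin_tin: Bystander: round open tin, 69 mm across, 20 mm high, loose, in front of the manifold. Origin: centre of its underside.
Mind the look-alikes: they are no part of the job. Leave any purple look-alike of the tall_cartridge alone.

How it is judged:
On the way, in this order (a step that is already met when the one before it is completed fails the run):
1. the bleed valve's lever is half open (45 degrees, within 8.6) and let go, both cartridges still seated (value of joint bleed_valve between 0.635 and 0.935 rad and contact force between the fingers and manifold below 0.1 N and z of each of short_cartridge, tall_cartridge in the frame of manifold below 0.025 m), for 0.2 s.
2. the tall cartridge, held in the fingers, is drawn out of its socket (its foot above the block's top) (z of tall_cartridge in the frame of manifold above 0.07 m and contact force between the fingers and tall_cartridge above 1 N), for 0.2 s.
At the end, for the whole second after the job is handed in: The fingers hold the tall cartridge still, leaning 45 +-12 degrees (any direction), both ends over 12 cm above the counter, clear of manifold and other cartridge; bleed valve at 0.785 +-0.15 rad; short cartridge still seated (value of joint bleed_valve between 0.635 and 0.935 rad and z of short_cartridge in the frame of manifold below 0.025 m and height (world z) of each of tall_cartridge, tall_cartridge_grip above 0.12 m and angle between tall_cartridge's own z axis and vertical between 0.575 and 0.995 rad and contact force between the fingers and tall_cartridge above 1 N and contact force between tall_cartridge and manifold below 0.1 N and contact force between tall_cartridge and short_cartridge below 0.1 N and linear speed of tall_cartridge below 0.03 m/s and angular speed of tall_cartridge below 0.2 rad/s); the arm keeps its last pose, push and grip.
It fails at once if a bystander (tape measure, stamp, masking roll, pin tin) is shifted by more than 3 cm (distance of any of tape_measure, stamp_a, masking_roll, pin_tin from where it was at the start of the episode above 0.03 m).
It fails at once if the short cartridge is drawn more than 1.5 cm out of its socket (z of short_cartridge in the frame of manifold above 0.032 m).
It also fails if it takes over 43 s, if anything falls off the work surface, if the arm or the gripper's body presses on something with over 40 N, if the wrist force passes 120 N, or if a joint passes its speed limit or range.

### The arm

A 6-joint arm with a two-finger parallel gripper is mounted at the origin on a cart in front of the work surface, level with it; the furniture and walls round the work are solid. World frame = base frame: x ahead of the robot, y to its left, z up, the work surface at z = 0. Lengths are in m, angles in rad, forces in N, time in s.
With the tool pointing down it reaches from about 0.325 to 0.9 m from the base axis. Payload 3.5 kg.
Tool frame: the origin (TCP) lies where the fingers leave the gripper's body, on its centre line; the fingertips stand 73 mm ahead of it and the grasp point (between the pads) lies 54 mm ahead of it (ctrl.grip_point_offset is the distance from the TCP to the grasp point, in m); z points along the fingers, y is the line along which they close (so a half turn about z gives the same grasp; the last joint's range is limited). The gripper opens to 85 mm and grips with 20 to 120 N. Pads are 22 mm wide; open, the fingers measure 114 mm over their backs; the gripper's body (76 mm by 85 mm) begins 54 mm behind the grasp point. The pads swing forward as they close: fully open they stand 13 mm farther back than shut.
Start: joints at [-1.391, 0.276, -0.026, 1.268, 0, 1.467], TCP at [0.174, -0.6, 0.304] pointing down, gripper open.
Joint ranges: [-3.12, 3.12], [-0.85, 1.88], [-1.08, 1.24], [-1.95, 2.15], [-1.57, 1.53], [-3.14, 3.14]. Speed limits (rad/s): [2.57, 2.57, 3.14, 3.14, 3.14, 3.14].

### API

Orientations are given as a unit quaternion [w, x, y, z].
In Python, from rig import readout, vision, order, ctrl gives the robot as it stands. The module is installed in compiled form; this text tells all that it offers.
- The arm moves only by the shell command python3 -m jog 'ROWS' [FORCE]. ROWS is a JSON object of lists of equal length, an entry for each row: "turn": the turn, a rotation vector about the tool's x, y, z in rad, a list of three; "translation": the shift along the tool's x, y, z in cm, a list of three; "claw": the finger opening in cm, from 0 to 8.54. In form: {"turn": [[ax, ay, az], ...], "translation": [[tx, ty, tz], ...], "claw": [claw, ...]}. A call has exactly 5 rows; each row is the pose to reach, as a shift and turn from the pose commanded when the call began, along the tool's axes at that moment; what a row does not reach only later rows make up. A row lasts 1/8 s, in which the tool goes at most 62.5 mm and 10.7 degrees, less where a joint would pass 70% of its speed; a pose out of reach is approached as far as the arm can. A call with a gripper value outside its range is refused whole. The fingers move at their own pace and stop on an object; FORCE is the grip in N (left out, the last holds). Time passes only in rows, so rows that repeat a pose let the fingers close, or fill a call up. It gives the time, the measured TCP pose, the force, the opening and the grip force at its end, in the units of the state.
- readout.sense(): the state, without advancing time (a new reading comes with each control period).
- vision.capture(name): name is "scene" or "top" or "wrist"; returns a dict with "img" (420x560x3 uint8, red, green, blue), "fov_y" (degrees; the focal length in pixels is half the picture's height over the tangent of half this angle, whatever the lens; pixels are square), "cx", "cy" (the principal point, pixels), "rvec" (rotation vector, rad) and "tvec" (3), from world to camera coordinates, as OpenCV has them; the wrist camera has in their place "tool_from_camera" (4x4, takes a point from camera to tool coordinates, whose origin is the TCP and whose axes are the flange's). Camera axes: x right, y down, z forward; pixel columns grow to the right and rows downward; lengths in m; the calibration is good to about 2 mm. The wrist camera is an equidistant fisheye: a pixel r from the principal point sees the ray r / f radians off the axis. A picture is of the moment at which its call begins: read the wrist's pose just before it. There is no depth.
- order.sign_off(): hands the job in; it is judged then, once.
The state is a dict: "clock": time; "joints": joint angles; "joint_velocities": joint speeds; "tau": joint torques, N m; "eef_pos": TCP position; "eef_rot": TCP orientation; "force": force on the tool from outside, world axes, zero at the start; "ft_torque": the same for the moment, N m; "finger_gap": finger opening in m; "finger_force": force on a finger pad.
Only numpy, scipy, OpenCV 4.12 (cv2) and the standard library are available. Lean on these libraries where they do the work, as an engineer would, in place of code of your own. Each camera call takes 0.05 s, during which the arm holds its last target. There are 200 camera calls.

## Working session

There is one attempt and no reset: what is moved stays moved. The work goes in short steps, Python scripts to look and compute and a shell command to move; the robot and the scene stay as the last step left them, time stands still between calls to the robot, and variables do not carry over. Pictures are saved under pics/ and viewed, at most 10 in all, crops included, and the job is handed in when it is done.

```bash
mkdir -p pics; cat > h.py <<'E'
import numpy as np, cv2
from rig import readout, vision, order, ctrl
from scipy.spatial.transform import Rotation as R
def cast(c,u,v,z):
    f=c["img"].shape[0]/2/np.tan(np.radians(c["fov_y"])/2)
    Rm=R.from_rotvec(np.ravel(c["rvec"])).as_matrix(); t=np.ravel(c["tvec"])
    o=-Rm.T@t; d=Rm.T@np.array([(u-c["cx"])/f,(v-c["cy"])/f,1.])
    return o+d*(z-o[2])/d[2]
def proj(c,p):
    f=c["img"].shape[0]/2/np.tan(np.radians(c["fov_y"])/2)
    q=R.from_rotvec(np.ravel(c["rvec"])).as_matrix()@np.array(p)+np.ravel(c["tvec"])
    return q[:2]/q[2]*f+[c["cx"],c["cy"]]
E
python3 - <<'E'
from h import *
import pickle
cs={n:vision.capture(n) for n in("scene","top")}
pickle.dump(cs,open("c0.pkl","wb"))
for n,c in cs.items():
    cv2.imwrite(f"pics/{n}0.png",c["img"][:,:,::-1]); 
    Rm=R.from_rotvec(np.ravel(c["rvec"])).as_matrix();print(n,c["fov_y"],c["cx"],c["cy"],-Rm.T@np.ravel(c["tvec"]),Rm[2])
s=readout.sense();print(s["clock"],s["eef_pos"],s["eef_rot"],ctrl.grip_point_offset)
E
```

```text
scene 44.93446146750316 277.56012825103807 218.58561898900436 [0.02904086 0.67037109 0.70688056] [ 0.4939602  -0.6563849  -0.57022994]
top 44.519629068425786 285.3879928210114 218.62000027578475 [ 0.35128185 -0.02168336  0.95325352] [ 0.19130922 -0.01360304 -0.98143555]
0.1 [ 0.17428719 -0.59962146  0.30285946] [-1.01248288e-03  9.90020523e-01  1.40919610e-01 -4.65150374e-05] 0.0539
```

View pics/scene0.png

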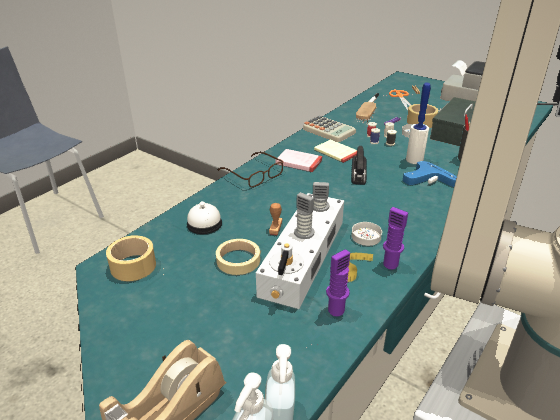

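View pics/top0.png

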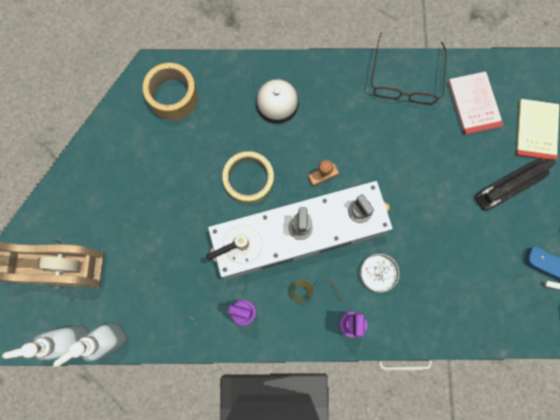

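The scene shows the manifold with the valve (black lever) at scene (285,262) and top (240,242). There are two grey cartridges: one at scene (304,215) / top (302,222), the other at scene (320,195) / top (362,207). Two purple look-alikes stand in front, at top (242,313) and (353,325). The grey one in the middle socket looks taller. I'll measure it and confirm in a crop.

```bash
python3 - <<'E'
from h import *
import pickle
cs=pickle.load(open("c0.pkl","rb")); c=cs["top"]; im=c["img"]
hsv=cv2.cvtColor(im,cv2.COLOR_RGB2HSV)
m=((hsv[...,1]<40)&(hsv[...,2]>175)).astype(np.uint8)
m[:170]=0;m[290:]=0;m[:,:195]=0;m[:,400:]=0
m=cv2.morphologyEx(m,cv2.MORPH_CLOSE,np.ones((5,5)))
n,l,st,_=cv2.connectedComponentsWithStats(m); k=1+np.argmax(st[1:,4]); pts=np.argwhere(l==k)[:,::-1]
P=np.array([cast(c,u,v,.065)[:2] for u,v in pts]).astype(np.float32)
hull=cv2.convexHull(P); r=cv2.minAreaRect(hull); print("rect",r, st[k])
box=cv2.boxPoints(r); print(box)
# axes
e=box-np.roll(box,1,0); L=max(e,key=np.linalg.norm); L/=np.linalg.norm(L); L*=np.sign(L[1])
yaw=np.arctan2(-L[0],L[1]); print("yaw",yaw)
O=np.array(r[0]); X=np.array([np.cos(yaw),np.sin(yaw)]); Y=L
for nme,yy in(("valve",.105),("s0",0),("s1",-.11)):
    print(nme,O+Y*yy)
V=O+Y*.105
# checks: grip tops if tall middle
for hh,yy in((.159,0),(.127,0),(.159,-.11),(.127,-.11)):
    p=np.r_[O+Y*yy,hh]; print(hh,yy,proj(c,p),proj(cs["scene"],p))
# lever dark mask at z=.1035
g=im.max(2); b=(g<45).astype(np.uint8); b[:225]=0;b[270:]=0;b[:,:200]=0;b[:,250:]=0
q=np.argwhere(b)[:,::-1]; Q=np.array([cast(c,u,v,.1035)[:2] for u,v in q]).astype(np.float32)
print(len(q),q.min(0),q.max(0)); vx,vy,x0,y0=cv2.fitLine(Q,cv2.DIST_HUBER,0,.01,.01).ravel()
d=np.array([vx,vy]);d*=np.sign(d[1]); print("lever dir ang",np.arctan2(-d[0],d[1]),"rel",np.arctan2(-d[0],d[1])-yaw, "mean-V",Q.mean(0)-V, "perp off",np.cross(d,V-[x0,y0]))
print("tip",((Q-V)@d).max())
a=cv2.resize(im[175:345,190:410,::-1],None,fx=3.6,fy=3.4,interpolation=cv2.INTER_CUBIC)
s=cs["scene"]["img"][165:325,230:420,::-1]
out=np.hstack([cv2.resize(im[180:340,195:405,::-1],(420,320),interpolation=2),cv2.resize(s,(380,320),interpolation=2)])
cv2.imwrite("pics/crop1.png",out)
E
```

```text
rect ((0.5084877610206604, -0.060280874371528625), (0.0917397290468216, 0.31314095854759216), 15.15196418762207) [ 208  181  184   96 8102]
[[ 0.4232881   0.07885712]
 [ 0.5051369  -0.2233978 ]
 [ 0.5936874  -0.19941887]
 [ 0.5118386   0.10283606]]
yaw 0.2644517
valve [0.48104286 0.0410689 ]
s0 [ 0.50848776 -0.06028087]
s1 [ 0.53723957 -0.16645683]
0.159 0 [302.83958919 216.96636685] [305.14480344 195.06498453]
0.127 0 [301.96455117 220.76322923] [304.76238033 208.22322813]
0.159 -0.11 [369.132164   198.60469094] [321.51126054 170.11914035]
0.127 -0.11 [365.81045193 203.05013735] [320.89314604 182.70380078]Traceback (most recent call last):
  File "<stdin>", line 25, in <module>
    return umr_minimum(a, axis, None, out, keepdims, initial, where)
ValueError: zero-size array to reduction operation minimum which has no identity
```

```bash
python3 - <<'E'
from h import *
import pickle
cs=pickle.load(open("c0.pkl","rb")); c=cs["top"]; im=c["img"]
O=np.array([.5085,-.0603]);yaw=.2645;Y=np.array([-np.sin(yaw),np.cos(yaw)]);V=O+.105*Y
print(im[250,215:232].tolist(), proj(c,np.r_[V,.0945]))
for img,n,w in((c["img"],"top",(205,236,236,262)),(cs["scene"]["img"],"scene",(272,245,294,280))):
    cc=cs[n]; g=img.astype(int); b=((g.max(2)<75)&(g.max(2)-g.min(2)<22)).astype(np.uint8)
    mm=np.zeros_like(b); u0,v0,u1,v1=w; mm[v0:v1,u0:u1]=1; b*=mm
    q=np.argwhere(b)[:,::-1]
    if len(q)<5: print(n,len(q));continue
    Q=np.array([cast(cc,u,v,.0985)[:2] for u,v in q]).astype(np.float32)
    vx,vy,x0,y0=cv2.fitLine(Q,cv2.DIST_HUBER,0,.01,.01).ravel()
    d=np.array([vx,vy]);d*=np.sign(d[1]); a=np.arctan2(-d[0],d[1]);mv=Q.mean(0)-V
    print(n,len(q),q.min(0),q.max(0),"rel",a-yaw,"rel by mean",np.arctan2(-mv[0],mv[1])-yaw,"reach",((Q-V)@d).min(),((Q-V)@d).max())
# grip yaw: tops of the flat grip via dark grey mask near projection
s=cs["scene"]["img"][165:325,230:420,::-1]
out=np.hstack([cv2.resize(im[180:340,195:405,::-1],(420,320),interpolation=2),cv2.resize(s,(380,320),interpolation=2)])
cv2.imwrite("pics/crop1.png",out)
E
```

```text
[[137, 142, 144], [112, 116, 118], [86, 88, 90], [68, 69, 70], [62, 62, 63], [64, 63, 62], [65, 64, 64], [66, 66, 66], [66, 65, 65], [61, 61, 61], [54, 54, 54], [51, 51, 50], [53, 53, 52], [69, 69, 68], [93, 94, 90], [134, 135, 129], [174, 175, 168]] [241.49054543 240.9133957 ]
top 148 [206 243] [235 259] rel 0.16182658 rel by mean 0.19745318467110923 reach 0.013378059149874694 0.06476509979026226
scene 135 [278 251] [287 274] rel 0.2076532 rel by mean 0.18698343532474887 reach 0.007595194446033031 0.0761914954302267
```

View pics/crop1.png

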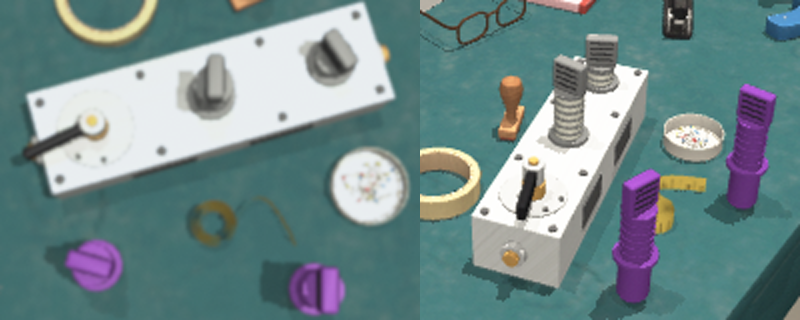

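The crop confirms it. Grey middle cartridge: top crop (212,85), scene crop (570,100). Its tip matches the 159 mm projection at scene (305,195), so it is the tall one. The short one is at scene crop (602,60), and the purple ones are left alone. The lever is at about 0.19 rad, from two views.

```bash
cat >> h.py <<'E'
O=np.array([.5085,-.0603]);YAW=.2645
def down(a): # tool down, tool x at world angle a
    return R.from_matrix(np.array([[np.cos(a),np.sin(a),0],[np.sin(a),-np.cos(a),0],[0,0,-1]]))
def delta(tcp,Rt):
    s=readout.sense(); q=np.array(s["eef_rot"]); Rc=R.from_quat(np.r_[q[1:],q[0]])
    print("trans cm",np.round(Rc.inv().apply(np.array(tcp)-s["eef_pos"])*100,2),"turn",np.round((Rc.inv()*Rt).as_rotvec(),3))
def lev(rel,r=.045):
    a=YAW+rel+np.pi/2; Yv=np.array([-np.sin(YAW),np.cos(YAW)])
    return O+.105*Yv+r*np.array([np.cos(a),np.sin(a)]),a
E
python3 - <<'E'
from h import *
import pickle
c=pickle.load(open("c0.pkl","rb"))["top"]
print("purple",cast(c,242,313,.14),cast(c,353,325,.14),"shortest lever",lev(.19),lev(.785))
p,a=lev(.19); delta(np.r_[p,.27],down(a))
E
```

```text
purple [0.36071387 0.03646682 0.14      ] [ 0.34026962 -0.13600077  0.14      ] shortest lever (array([0.46129461, 0.08148008]), 2.0252963267948965) (array([0.44202735, 0.06345866]), 2.6202963267948967)
trans cm [ 46.56 -57.39   3.41] turn [-1.000e-03 -2.000e-03 -1.743e+00]
```

```bash
python3 -m jog '{"turn":[[0,0,-0.15],[0,0,-0.3],[0,0,-0.45],[0,0,-0.6],[0,0,-0.75]],"translation":[[3.9,-4.8,0],[7.8,-9.6,0],[11.7,-14.4,0],[15.6,-19.2,0],[19.5,-24,0]],"claw":[4,4,4,4,4]}' 40; python3 - <<'E'
from h import *
p,a=lev(.19); delta(np.r_[p,.27],down(a))
E
```

```text
clock: 0.72
eef_pos: [0.2949, -0.3133, 0.3035]
eef_rot: [-0.0, 0.869, 0.496, 0.0]
force: [1.5, 1.0, 0.3]
finger_gap: 0.0398
finger_force: 0.0
trans cm [42.45 -5.76  3.37] turn [ 0.    -0.001 -0.988]
```

```bash
python3 -m jog '{"turn":[[0,0,-0.15],[0,0,-0.3],[0,0,-0.45],[0,0,-0.6],[0,0,-0.75]],"translation":[[6,-0.8,0],[12,-1.6,0],[18,-2.4,0.5],[24,-3.2,1],[30,-4,1.5]],"claw":[4,4,4,4,4]}'; python3 - <<'E'
from h import *
p,a=lev(.19); delta(np.r_[p,.27],down(a))
E
```

```text
clock: 1.35
eef_pos: [0.4143, -0.0352, 0.2887]
eef_rot: [0.0, 0.626, 0.779, 0.0]
force: [1.5, -0.8, -0.0]
finger_gap: 0.0401
finger_force: 0.0
trans cm [10.38  7.1   1.87] turn [ 0.     0.    -0.238]
```

```bash
python3 -m jog '{"turn":[[0,0,-0.12],[0,0,-0.238],[0,0,-0.238],[0,0,-0.238],[0,0,-0.238]],"translation":[[4,3,0.5],[8,5.5,1],[10.4,7.1,1.9],[10.4,7.1,1.9],[10.4,7.1,1.9]],"claw":[4,4,4,4,4]}'; python3 - <<'E'
from h import *
p,a=lev(.19); delta(np.r_[p,.27],down(a))
import pickle
s=readout.sense(); c=vision.capture("wrist"); pickle.dump((s,c),open("w0.pkl","wb"))
cv2.imwrite("pics/w0.png",c["img"][:,:,::-1]); print(c["fov_y"],c["cx"],c["cy"],c["tool_from_camera"])
E
```

```text
clock: 1.98
eef_pos: [0.4611, 0.0791, 0.2697]
eef_rot: [-0.0, 0.532, 0.847, -0.001]
force: [0.5, -0.4, 0.7]
finger_gap: 0.0399
finger_force: 0.0
trans cm [ 0.21  0.12 -0.03] turn [-0.001  0.    -0.004]
65.70646984690485 286.793587733291 211.28511009828387 [[ 5.39038748e-04 -9.44799796e-01 -3.27647760e-01  8.44828347e-02]
 [ 9.99999432e-01  8.10493130e-04 -6.91948274e-04  1.16593037e-03]
 [ 9.19308847e-04 -3.27647201e-01  9.44799697e-01 -7.00597236e-02]
 [ 0.00000000e+00  0.00000000e+00  0.00000000e+00  1.00000000e+00]]
```

View pics/w0.png

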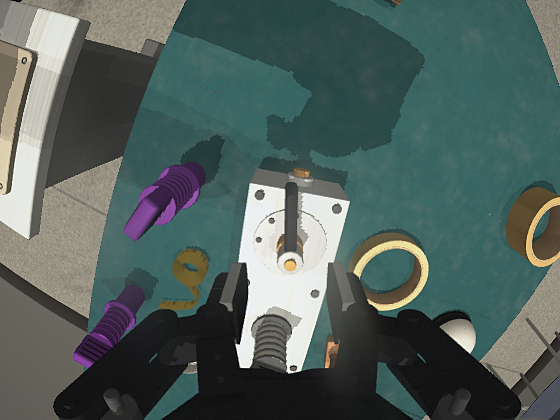

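The wrist view shows the lever from its hub at (291,264) to its tip at about (292,184), with a finger on each side. I'll cast those pixels.

```bash
cat >> h.py <<'E'
def wcast(s,c,u,v,z):
    f=210/np.tan(np.radians(c["fov_y"])/2); x,y=u-c["cx"],v-c["cy"]; r=np.hypot(x,y); th=r/f
    d=np.array([np.sin(th)*x/r,np.sin(th)*y/r,np.cos(th)]); T=np.array(c["tool_from_camera"])
    q=np.array(s["eef_rot"]); Rc=R.from_quat(np.r_[q[1:],q[0]])
    o=Rc.apply(T[:3,3])+s["eef_pos"]; d=Rc.apply(T[:3,:3]@d); return o+d*(z-o[2])/d[2]
E
python3 - <<'E'
from h import *
import pickle
s,c=pickle.load(open("w0.pkl","rb")); g=c["img"].astype(int)
b=((g.max(2)<75)&(g.max(2)-g.min(2)<22)); m=np.zeros_like(b); m[183:240,280:302]=1
q=np.argwhere(b&m)[:,::-1]; Q=np.array([wcast(s,c,u,v,.1035)[:2] for u,v in q]).astype(np.float32)
vx,vy,x0,y0=cv2.fitLine(Q,cv2.DIST_HUBER,0,.01,.01).ravel(); d=np.array([vx,vy])*np.sign(vy)
V=lev(0,0)[0]; print(len(q),"world ang",np.arctan2(d[1],d[0]),"rel",np.arctan2(-d[0],d[1])-YAW,"V offset perp",np.cross(d,V-[x0,y0]),"tip",((Q-V)@d).max(),((Q-V)@d).min())
print("hub",wcast(s,c,291,264,.11),V)
# manifold top mask in wrist
p,a=lev(.19); delta(np.r_[p,.1485],down(a))
E
```

```text
270 world ang 1.9125112 rel 0.07721484 V offset perp -0.0049684713956869506 tip 0.06807858194788231 0.02182085748310638
hub [0.4821789  0.04505195 0.11      ] [0.4810502  0.04104845]
trans cm [ 0.24  0.14 12.14] turn [-0.001  0.    -0.005]<stdin>:7: DeprecationWarning: Arrays of 2-dimensional vectors are deprecated. Use arrays of 3-dimensional vectors instead. (deprecated in NumPy 2.0)
```

```bash
python3 - <<'E' 2>/dev/null
from h import *
import pickle
s,c=pickle.load(open("w0.pkl","rb")); g=c["img"].astype(int)
b=((g.max(2)<75)&(g.max(2)-g.min(2)<22))
for v in range(182,254,6):
    u=np.flatnonzero(b[v,275:310])+275
    if len(u): print(v,u.min(),u.max(),wcast(s,c,(u.min()+u.max())/2,v,.1035)[:2])
s=readout.sense();print(s["eef_pos"],lev(.19),lev(.12))
E
```

```text
182 288 293 [0.45309445 0.10378199]
188 285 297 [0.45547061 0.09976649]
194 286 297 [0.45787141 0.09571142]
200 286 296 [0.45961497 0.09128169]
206 286 296 [0.461723   0.08696838]
212 286 296 [0.46385742 0.08260274]
218 286 287 [0.46288372 0.07666086]
224 285 296 [0.46786244 0.07352837]
230 285 286 [0.4665518  0.06726727]
236 285 286 [0.46878349 0.06263656]
242 285 286 [0.47105104 0.05793092]
248 284 295 [0.47624986 0.05454762]
[0.46118846 0.07875537 0.26990046] (array([0.46129461, 0.08148008]), 2.0252963267948965) (array([0.46417089, 0.08276282]), 1.9552963267948966)
```

```bash
python3 - <<'E'
from h import *
delta([.462,.083,.1485],down(2.008))
E
```

```text
trans cm [ 0.35  0.27 12.14] turn [-0.001  0.     0.012]
```

```bash
python3 -m jog '{"turn":[[0,0,0.012],[0,0,0.012],[0,0,0.012],[0,0,0.012],[0,0,0.012]],"translation":[[0.3,0.3,3],[0.3,0.3,6],[0.3,0.3,9],[0.3,0.3,12.1],[0.3,0.3,12.1]],"claw":[4,4,4,4,4]}' && python3 -m jog '{"turn":[[0,0,0],[0,0,0],[0,0,0],[0,0,0],[0,0,0]],"translation":[[0,0,0],[0,0,0],[0,0,0],[0,0,0],[0,0,0]],"claw":[2.5,1,0.5,0.5,0.5]}' 30
```

```text
clock: 2.65
eef_pos: [0.4607, 0.0823, 0.1472]
eef_rot: [-0.002, 0.537, 0.843, -0.002]
force: [-0.5, -0.7, -0.2]
finger_gap: 0.0399
finger_force: 0.0
clock: 3.28
eef_pos: [0.4632, 0.0829, 0.1505]
eef_rot: [0.001, 0.537, 0.844, -0.001]
force: [-3.3, -2.3, 5.7]
finger_gap: 0.0094
finger_force: 29.0
```

```bash
python3 - <<'E'
from h import *
V=np.array([.481,.0435]); s=readout.sense(); r=s["eef_pos"][:2]-V; print(r,np.hypot(*r),np.arctan2(r[1],r[0]))
a0=np.arctan2(r[1],r[0])
for k in range(1,6):
    t=k*.125; p=V+np.hypot(*r)*np.array([np.cos(a0+t),np.sin(a0+t)]); delta(np.r_[p,.150],down(2.008+t))
E
```

```text
[-0.01779067  0.03942263] 0.04325102966795282 1.9947148434383692
trans cm [-0.03 -0.54  0.05] turn [-0.     0.002 -0.125]
trans cm [-0.12 -1.07  0.05] turn [-0.     0.002 -0.25 ]
trans cm [-0.28 -1.59  0.05] turn [-0.     0.002 -0.375]
trans cm [-0.5  -2.08  0.05] turn [-0.     0.002 -0.5  ]
trans cm [-0.78 -2.54  0.05] turn [-0.001  0.002 -0.625]
```

```bash
python3 -m jog '{"turn":[[0,0,-0.125],[0,0,-0.25],[0,0,-0.375],[0,0,-0.5],[0,0,-0.62]],"translation":[[0,-0.55,0],[-0.12,-1.07,0],[-0.28,-1.59,0],[-0.5,-2.1,0],[-0.78,-2.55,0]],"claw":[0.5,0.5,0.5,0.5,0.5]}' && python3 -m jog '{"turn":[[0,0,0],[0,0,0],[0,0,0],[0,0,0],[0,0,0]],"translation":[[0,0,0],[0,0,0],[0,0,0],[0,0,0],[0,0,0]],"claw":[0.5,0.5,2,3,3]}'; python3 - <<'E'
from h import *
s=readout.sense(); print(s["eef_pos"],R.from_quat(np.r_[s["eef_rot"][1:],s["eef_rot"][0]]).as_matrix()[:2,0]); V=np.array([.481,.0435]);r=s["eef_pos"][:2]-V
print(np.arctan2(r[1],r[0])-np.pi/2-YAW)
c=vision.capture("top"); im=c["img"]
E
```

```text
clock: 3.9
eef_pos: [0.4432, 0.0649, 0.1505]
eef_rot: [0.001, 0.252, 0.968, -0.001]
force: [-3.6, -2.2, 6.8]
finger_gap: 0.0095
finger_force: 29.7
clock: 4.53
eef_pos: [0.4434, 0.0657, 0.1491]
eef_rot: [0.0, 0.253, 0.967, 0.0]
force: [-0.3, -0.2, -0.4]
finger_gap: 0.0298
finger_force: 0.0
[0.44343151 0.06568352 0.14909178] [-0.87148771  0.49041719]
0.772904643251175
```

```bash
python3 -m jog '{"turn":[[0,0,0],[0,0,0],[0,0,0],[0,0,0],[0,0,0]],"translation":[[0,0,-2],[0,0,-6],[0,0,-10],[0,0,-15],[0,0,-15]],"claw":[3,3,4,6,7]}'; python3 - <<'E'
from h import *
delta([.5085,-.0603,.30],down(np.pi+.1))
E
```

```text
clock: 5.2
eef_pos: [0.446, 0.0657, 0.3034]
eef_rot: [0.005, 0.254, 0.967, 0.001]
force: [0.2, 0.1, 0.1]
finger_gap: 0.0699
finger_force: 0.0
trans cm [-11.62  -7.91   0.4 ] turn [ 0.002  0.009 -0.613]
```

```bash
python3 -m jog '{"turn":[[0,0.01,-0.15],[0,0.01,-0.3],[0,0.01,-0.45],[0,0.01,-0.61],[0,0.01,-0.61]],"translation":[[-4,-2.6,0],[-8,-5.2,0],[-11.6,-7.9,0],[-11.6,-7.9,0.4],[-11.6,-7.9,0.4]],"claw":[7,7,7,7,7]}'; python3 - <<'E'
from h import *
import pickle
s=readout.sense(); c=vision.capture("wrist"); t=vision.capture("top"); pickle.dump((s,c,t),open("w1.pkl","wb"))
print(s["eef_pos"],s["eef_rot"])
o=np.hstack([c["img"][120:420,130:430],cv2.resize(t["img"][170:350,200:410],(420,300))[:, :,:]])
cv2.imwrite("pics/w1.png",o[:,:,::-1])
E
```

```text
clock: 5.82
eef_pos: [0.5049, -0.0605, 0.2933]
eef_rot: [-0.006, -0.047, 0.999, 0.002]
force: [-0.4, 0.4, 0.6]
finger_gap: 0.0701
finger_force: 0.0
[ 0.50485664 -0.06046405  0.29325916] [-0.00624411 -0.04718544  0.99886507  0.00176647]
```

View pics/w1.png

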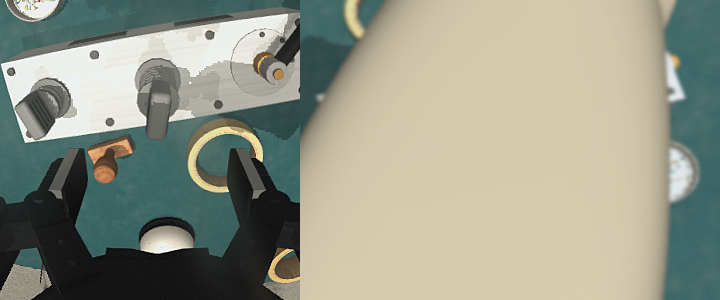

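Wrist view: tall cartridge at crop (157,95), short one at (45,100), lever hub at (278,72) pointing up and right. I'll enlarge the grip.

```bash
python3 - <<'E'
import pickle,cv2,numpy as np
s,c,t=pickle.load(open("w1.pkl","rb"))
a=cv2.resize(c["img"][165:270,245:345],(600,600),interpolation=cv2.INTER_NEAREST) # 6x ~5.7
a=cv2.resize(c["img"][165:265,245:345],(600,600),interpolation=cv2.INTER_NEAREST)
cv2.imwrite("pics/w1c.png",a[:,:,::-1])
E
```

```text
(no output)
```

View pics/w1c.png

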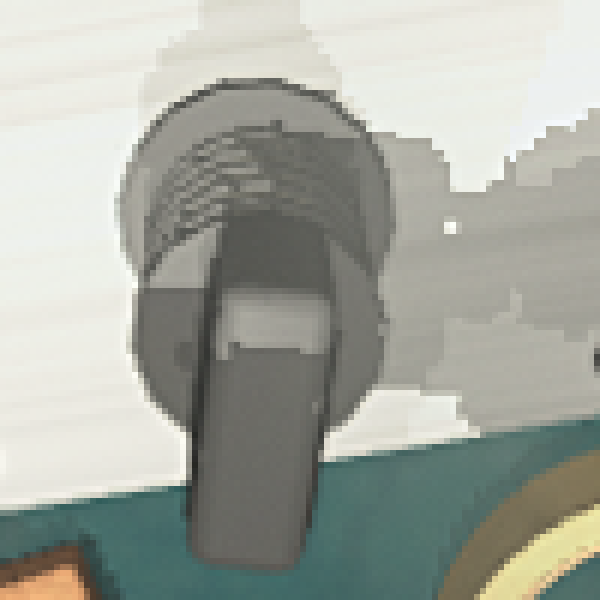

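```bash
python3 - <<'E'
from h import *
import pickle
s,c,t=pickle.load(open("w1.pkl","rb"))
P=[wcast(s,c,245+u/6,165+v/6,.159) for u,v in((216,290),(332,290),(303,568),(190,560))]
print(np.round(P,4)); P=np.array(P)
n=(P[0]+P[1])/2; f=(P[2]+P[3])/2; d=f-n; print("len",np.linalg.norm(d),"w",np.linalg.norm(P[1]-P[0]),np.linalg.norm(P[3]-P[2]),"yaw",np.arctan2(d[1],d[0]),"centre",(n+f)/2)
ce=(n+f)/2; y=np.arctan2(d[1],d[0])
delta([*ce[:2],.144+.054],down(np.pi+y))
c1=np.array([wcast(s,c,130+278,120+72,.11),wcast(s,c,130+297,120+25,.1035)]); print(c1)
E
```

```text
[[ 0.4923 -0.0646  0.159 ]
 [ 0.4911 -0.0518  0.159 ]
 [ 0.5257 -0.0514  0.159 ]
 [ 0.5259 -0.0647  0.159 ]]
len 0.03412925454488283 w 0.012896004988604494 0.01331691421981094 yaw 0.004571981936289971 centre [ 0.50872408 -0.0581511   0.159     ]
trans cm [-0.5  0.1  9.6] turn [ 0.003 -0.011  0.09 ]
[[0.47980775 0.04157948 0.11      ]
 [0.4381505  0.05457943 0.1035    ]]
```

```bash
python3 - <<'E' 2>/dev/null
from h import *
import pickle
s,c,t=pickle.load(open("w1.pkl","rb"))
sc=vision.capture("scene"); pickle.dump(sc,open("s1.pkl","wb"))
for nm,f,w,img in(("wrist",lambda u,v:wcast(s,c,u,v,.1035),(410,120,470,190),c["img"]),("scene",lambda u,v:cast(sc,u,v,.0985),(270,240,325,285),sc["img"])):
    g=img.astype(int); b=((g.max(2)<75)&(g.max(2)-g.min(2)<22)).astype(np.uint8); m=np.zeros_like(b); u0,v0,u1,v1=w; m[v0:v1,u0:u1]=1
    n,l,st,_=cv2.connectedComponentsWithStats(b*m); k=1+np.argmax(st[1:,4]); q=np.argwhere(l==k)[:,::-1]
    Q=np.array([f(u,v)[:2] for u,v in q]).astype(np.float32); vx,vy,x0,y0=cv2.fitLine(Q,cv2.DIST_HUBER,0,.01,.01).ravel(); d=np.array([vx,vy])*-np.sign(vx)
    V=np.array([.481,.0425]); e=Q.mean(0)-V
    print(nm,st[k],"rel fit",np.arctan2(d[1],d[0])-np.pi/2-YAW,"by mean",np.arctan2(e[1],e[0])-np.pi/2-YAW,"reach",((Q-V)@d).min(),((Q-V)@d).max())
o=np.hstack([cv2.resize(c["img"][110:210,380:480],(400,400),interpolation=2),cv2.resize(sc["img"][235:305,250:320],(400,400),interpolation=2)])
cv2.imwrite("pics/lev.png",o[:,:,::-1])
E
```

```text
wrist [410 132  41  54 930] rel fit 0.79131794 by mean 0.8737576215884468 reach 0.00984923362017486 0.06239682539823654
scene [287 250  15  23 164] rel fit 0.7162292 by mean 0.7360044336104101 reach 0.005712734914019586 0.07301373350926421
```

View pics/lev.png

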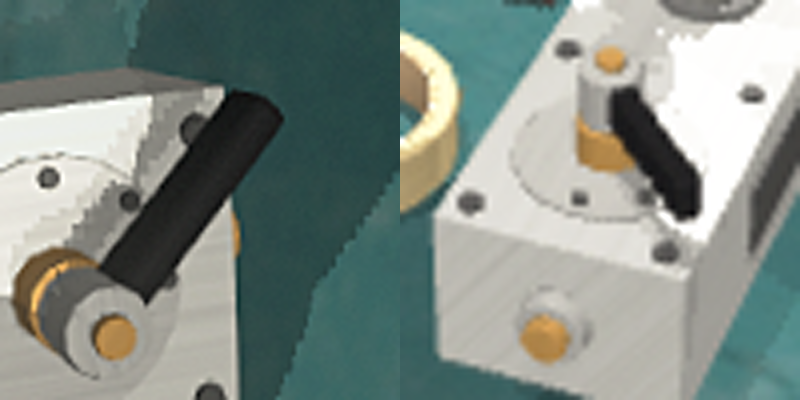

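The lever sits over the middle stud (fits 0.79 and 0.72, kinematics about 0.78). Next I'll go down on the tall cartridge's grip; its measured top face of 34 × 13 mm and centre agree with the socket.

```bash
python3 -m jog '{"turn":[[0,-0.01,0.09],[0,-0.01,0.09],[0,-0.01,0.09],[0,-0.01,0.09],[0,-0.01,0.09]],"translation":[[-0.4,0,0],[-0.45,0,0],[-0.45,0,3],[-0.5,0,5],[-0.5,0,5]],"claw":[4.5,4.5,4.5,4.5,4.5]}'; python3 - <<'E'
from h import *
delta([.5085,-.059,.144+.054],down(np.pi+.005))
E
```

```text
clock: 6.6
eef_pos: [0.5085, -0.0589, 0.2433]
eef_rot: [-0.002, -0.004, 1.0, 0.002]
force: [-0.4, -0.2, -1.0]
finger_gap: 0.0453
finger_force: 0.0
trans cm [-0.01 -0.02  4.53] turn [ 0.004 -0.004  0.003]
```

```bash
python3 -m jog '{"turn":[[0,0,0],[0,0,0],[0,0,0],[0,0,0],[0,0,0]],"translation":[[0,0,1.5],[0,0,3],[0,0,4.5],[0,0,4.5],[0,0,4.5]],"claw":[4.5,4.5,4.5,4.5,4.5]}' && python3 -m jog '{"turn":[[0,0,0],[0,0,0],[0,0,0],[0,0,0],[0,0,0]],"translation":[[0,0,0],[0,0,0],[0,0,0],[0,0,0],[0,0,0]],"claw":[2.5,1,0.8,0.8,0.8]}' 80
```

```text
clock: 7.22
eef_pos: [0.5101, -0.0595, 0.1999]
eef_rot: [0.0, -0.004, 1.0, 0.001]
force: [1.5, -0.0, 0.5]
finger_gap: 0.0448
finger_force: 0.0
clock: 7.85
eef_pos: [0.5105, -0.0595, 0.2006]
eef_rot: [0.001, -0.004, 1.0, 0.001]
force: [-1.2, 0.1, 6.0]
finger_gap: 0.0131
finger_force: 78.5
```

Gripped at 13 mm, on the flat grip. Drawing it straight up.

```bash
python3 -m jog '{"turn":[[0,0,0],[0,0,0],[0,0,0],[0,0,0],[0,0,0]],"translation":[[0,0,-1],[0,0,-2.5],[0,0,-4.5],[0,0,-6.5],[0,0,-8.5]],"claw":[0.8,0.8,0.8,0.8,0.8]}' && python3 -m jog '{"turn":[[0,0,0],[0,0,0],[0,0,0],[0,0,0],[0,0,0]],"translation":[[0,0,-3],[0,0,-7],[0,0,-11],[0,0,-14],[0,0,-14]],"claw":[0.8,0.8,0.8,0.8,0.8]}'; python3 - <<'E'
from h import *
s=readout.sense();q=s["eef_rot"];Rc=R.from_quat(np.r_[q[1:],q[0]]);g=s["eef_pos"]+Rc.apply([0,0,.054])
print(s["joints"],g)
for sg in(1,-1):
    Rt=Rc*R.from_rotvec([sg*.785,0,0]); delta(g-Rt.apply([0,0,.054]),Rt)
E
```

```text
clock: 8.48
eef_pos: [0.5097, -0.0597, 0.2861]
eef_rot: [0.0, -0.004, 1.0, 0.001]
force: [0.2, -0.5, -1.4]
finger_gap: 0.0129
finger_force: 77.9
clock: 9.1
eef_pos: [0.5109, -0.0603, 0.4284]
eef_rot: [0.003, -0.004, 1.0, 0.0]
force: [-0.9, -0.5, -1.8]
finger_gap: 0.0127
finger_force: 78.1
[-0.24432232  0.03464795 -0.0527374   1.4775648   0.00249799 -0.25146355] [ 0.51118941 -0.06026495  0.37435818]
trans cm [-0.    3.82  1.58] turn [ 0.785 -0.    -0.   ]
trans cm [-0.   -3.82  1.58] turn [-0.785 -0.    -0.   ]
```

```bash
python3 -m jog '{"turn":[[0.157,0,0],[0.314,0,0],[0.471,0,0],[0.628,0,0],[0.785,0,0]],"translation":[[0.85,0,0.05],[0,1.65,0.25],[0,2.45,0.6],[0,3.15,1],[0,3.8,1.6]],"claw":[0.8,0.8,0.8,0.8,0.8]}' && python3 -m jog '{"turn":[[0,0,0],[0,0,0],[0,0,0],[0,0,0],[0,0,0]],"translation":[[0,0,0],[0,0,0],[0,0,0],[0,0,0],[0,0,0]],"claw":[0.8,0.8,0.8,0.8,0.8]}'; python3 - <<'E'
from h import *
s=readout.sense();q=s["eef_rot"];Rc=R.from_quat(np.r_[q[1:],q[0]]);z=Rc.apply([0,0,1]);print("tilt",np.degrees(np.arccos(-z[2])),"grip",s["eef_pos"]+.054*z,np.abs(s["joint_velocities"]).max())
c=vision.capture("scene");cv2.imwrite("pics/end.png",c["img"][:,:,::-1])
E
```

```text
clock: 9.72
eef_pos: [0.509, -0.0214, 0.4079]
eef_rot: [0.001, -0.004, 0.924, -0.383]
force: [-0.2, -0.3, -2.0]
finger_gap: 0.0129
finger_force: 78.6
clock: 10.35
eef_pos: [0.5097, -0.0225, 0.4095]
eef_rot: [0.002, -0.003, 0.925, -0.381]
force: [0.8, 0.3, -1.1]
finger_gap: 0.013
finger_force: 78.6
tilt 44.801062642844514 grip [ 0.51000774 -0.06053684  0.37121452] 0.005808218865258943
```

View pics/end.png

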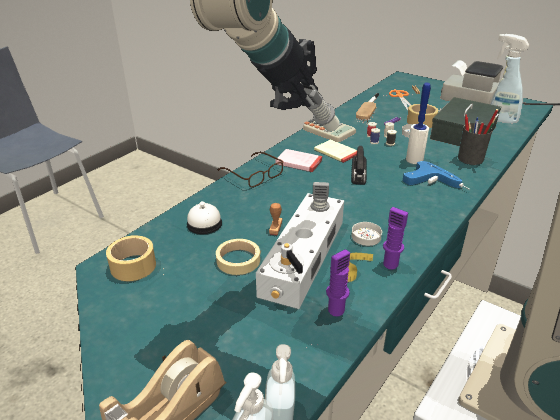

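The cartridge is held leaning at scene (322,108) in line with the tool. The middle socket is empty at (304,233), the short cartridge is still seated at (320,196), the lever is half open at (293,262), and nothing else has moved.

```bash
python3 -c "
from rig import order
print(order.sign_off())"
```

```text
the job is handed in; nothing more can be done
None
```

The job is handed in at about 10 s: the bleed valve is half open (measured 0.72–0.79 rad) and released, and the tall cartridge is held still at a 45° lean, its foot about 28 cm above the counter; sign-off returned no verdict.

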